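Back off the pressure knob and swing the press arm clear

TASK

On the infrared spectrometer, roll a fingertip against the knurled rim of the black pressure knob to loosen it by two full turns (anticlockwise seen from above); keep the arm in its place over the sample until that is done. Then push the press arm with a fingertip a quarter turn round its post, fully aside to the robot's left, so that the orange sample cap lies open to view. Grip nothing, and never take the knob or the arm between the fingers: they are only rolled and pushed; the cap and all other things stay where they are; finish with the hand clear.

Things in the scene. Friction and masses are not known exactly. Their poses are not given: they have to be found in the camera images.
- spectrometer: Fixed white instrument, 240 (x) x 320 (y) x 100 mm high, origin under its centre on the table; x axis from its front (robot side) to its back, y to its left, z up. On top a black deck (200 x 150 mm, top 110 mm above the table) with a steel crystal plate (70 mm wide, top at 118 mm, centre at x -50 mm) and behind it a post (32 mm wide, x +50 mm) that carries the press arm.
- press_pivot (a point): Point on the post's vertical axis, about which the press arm swings, at mid-height of the arm, 158 mm above the table; axes as the spectrometer's. A low black cap sits on the pivot, 28 mm wide, top at 170 mm.
- press_arm (a joint): Angle of the arm, rad. 0 = on its stop, pointing from the post to the front (spectrometer -x), anvil over the cap; grows as it swings to the left (+y), clockwise from above; 1.57 = points left, end stop 1.6. Pushes to the right at 0 only press it on its stop. Stiff hinge, 0.45 N m (4.5 N at the knob, 8 N at 58 mm from the pivot); stays where it is left.
- press_side (a point): Point at mid-height of the arm's right side face (facing spectrometer -y at 0), 58 mm from the pivot axis: a good place to push. Axes move with the arm: x from knob to pivot, y square to the arm (left at 0), z up. The arm is an aluminium bar 22 mm wide, 150 to 166 mm above the table, with a round nose 29 mm wide under the knob; knob axis 100 mm from the pivot axis.
- knob_centre (a point): Centre of the black pressure knob, on its vertical axis at half height. Knob 22 mm tall, 41 mm wide over 20 upright ribs 1.5 mm proud (coarse knurl); at the start 174 to 196 mm above the table. White index mark on its top along the point's own x axis, at the start pointing to the post, where a short red line on the arm marks it. Turns and rises with the knob.
- press_knob (a joint): Turn of the pressure knob, rad. 0 = tight, at the start of every run; grows as it is loosened, anticlockwise from above; 6.283 a full turn, two full turns read 12.57. It needs about 0.045 N m (2.2 N along the rim), stays where it is left, and rises with the anvil 2 mm a turn.
- sample_cap: Orange moulded cap, loose, 30 mm wide, 4 mm high, dished side up on the crystal plate under the knob; origin under its centre. The steel anvil (9 mm wide) of the press stands in its dish, on its 1.5 mm floor; the rim stands 2.5 mm above that floor, so the anvil drags the cap along if the arm swings before it is raised.
- spare_cap: Blue cap like the orange one, loose on the spectrometer's top, right front corner; leave alone.
- vial: Amber vial with white lid, 22 mm wide, 36 mm tall, loose on the spectrometer's top (100 mm above the table), right edge; leave alone.
- tweezers: Steel tweezers, 125 mm long, lying on the table, origin mid-length underneath; leave alone.
- tube_rack: Clear rack 100 x 210 mm with ten capped coloured tubes, 154 mm tall, on the table at the left, origin underneath at centre; leave alone.
- flask: Stoppered conical glass flask, 84 mm wide, 135 mm tall, on the table at the right; leave alone.
- wash_bottle: White wash bottle with red top and spout, 70 mm wide, 196 mm tall, on the table at the right; leave alone.
- cap_tray: Grey open tray with compartments, 110 x 150 x 28 mm, on the table at the right front; leave alone.

How it is judged:
On the way, in this order (a step that is already met when the one before it is completed fails the run):
1. the pressure knob is loosened two full turns (within a quarter turn), the arm still in place (value of joint press_knob between 11 and 14.14 rad and value of joint press_arm below 0.1 rad), for 0.2 s.
2. the arm is pushed aside (value of joint press_arm above 1.2 rad), for 0.2 s.
At the end, for the whole second after the job is handed in: The knob stands two full turns (within a quarter turn) looser than at the start, the arm stands at least 69 degrees aside and at rest, and the orange cap lies within 6 mm of where it was (value of joint press_knob between 11 and 14.14 rad and value of joint press_arm above 1.2 rad and velocity of joint press_arm below 0.05 rad/s and velocity of joint press_knob below 0.1 rad/s and distance of sample_cap from where it was at the start of the episode below 0.006 m and linear speed of sample_cap below 0.02 m/s); the robot touches nothing.
It fails at once if the arm is swung while the knob has not yet been loosened two turns (less a quarter) (value of joint press_arm above 0.12 rad and value of joint press_knob below 11 rad).
It fails at once if the knob is unscrewed more than two and a quarter turns (value of joint press_knob above 14.14 rad).
It fails at once if the knob or the arm is taken between the fingers instead of rolled or pushed (distance between the grasp point and knob_centre below 0.018 m or (x of the grasp point in the frame of press_side between -0.03 and 0.04 m and y of the grasp point in the frame of press_side between 0.001 and 0.021 m and z of the grasp point in the frame of press_side between -0.02 and 0.012 m)).
It fails at once if the orange cap is dragged or lifted (distance of sample_cap from where it was at the start of the episode above 0.006 m).
It fails at once if another thing on the table or the instrument is moved or lifted (20 mm) (distance of any of spare_cap, vial, tweezers, tube_rack, flask, wash_bottle, cap_tray from where it was at the start of the episode above 0.02 m).
It also fails if it takes over 64 s, if anything falls off the work surface, if the arm or the gripper's body presses on something with over 40 N, if the wrist force passes 120 N, or if a joint passes its speed limit or range.

ROBOT

A 6-joint arm with a two-finger parallel gripper is mounted at the origin on the work surface. World frame = base frame: x ahead of the robot, y to its left, z up, the work surface at z = 0. Lengths are in m, angles in rad, forces in N, time in s.
With the tool pointing down it reaches from about 0.25 to 0.775 m from the base axis. Payload 4 kg.
Tool frame: the origin (TCP) lies at the centre of the arm's flange, where the gripper is bolted on; the fingertips stand 199 mm ahead of it and the grasp point (between the pads) lies 180 mm ahead of it; z points along the fingers, y is the line along which they close (so a half turn about z gives the same grasp; the last joint's range is limited). The gripper opens to 94 mm and grips with 3 to 60 N. Pads are 16 mm wide; open, the fingers measure 119 mm over their backs; the gripper's body (75 mm by 177 mm) begins 78 mm behind the grasp point.
Start: joints at [-1.353, 0.087, 1.371, -0, 1.684, -0.103], TCP at [0.173, -0.522, 0.405] pointing down, gripper open.
Joint ranges: [-3.1, 3.1], [-0.76, 2.03], [0.27, 2.55], [-1.08, 4.22], [0.17, 2.65], [-2.57, 2.57]. Speed limits (rad/s): [2.79, 2.79, 3.14, 3.14, 3.14, 3.14].

INTERFACE

Orientations are given as [roll, pitch, yaw] about the fixed x, y, z axes, in that order (R = Rz(yaw) Ry(pitch) Rx(roll)).
In Python, from bench import robot, eyes, models gives the robot as it stands.
- The arm moves only by the tool step_arm, never from a script. Its argument "commands" is a list that holds one entry, the list of rows, each a list of 7 numbers: the shift along the tool's x, y, z in mm, then the turn, a rotation vector about the tool's x, y, z in rad, then the finger opening in mm, from 0 to 94. In form: [[[tx, ty, tz, wx, wy, wz, gripper], ...]]. A call has 1 to 20 rows; each row shifts and turns the commanded pose from where the row before left it, along the tool's axes as they then stand; what a row does not reach is not made up. A row lasts 1/8 s, in which the tool goes at most 62.5 mm and 10.7 degrees, less where a joint would pass 70% of its speed; a pose out of reach is approached as far as the arm can. A call is refused whole if a number of a shift passes 62.5 or a number of a turn 0.188, either way. A call with a gripper value outside its range is refused whole. The fingers move at their own pace and stop on an object; the grip force is fixed at half the most. Time passes only in rows, so rows that do not move let the fingers close. It gives the time, the measured TCP pose, the force, the opening and the grip force at its end, in the units of the state.
- robot.get_obs(): the state, without advancing time (a new reading comes with each control period).
- eyes.snapshot(name): name is "scene" or "top"; returns a dict with "color" (420x560x3 uint8, red, green, blue), "camera_matrix" (3x3 intrinsics, pixels), "D" ([k1, k2, p1, p2, k3] as OpenCV has them; the pictures are not rectified), "eye" and "rotation" of the camera in the world. Camera axes: x right, y up, looking along -z (the intrinsics and any distortion apply to the point x, -y, -z); pixel columns grow to the right and rows downward; lengths in m; the calibration is good to about 2 mm. A picture is of the moment at which its call begins. There is no depth.
- robot.close_job(): hands the job in; it is judged then, once.
Trained networks look in a picture, given as the dict that the camera call returned (one of the last four; its "shot" number tells which), for a name from the list of things; names that differ only in an ending like _2 or _b are one class to them, and where a whole thing is asked for, a point or a joint stands for the part that bears it (a point fixed in the world has none). Each returns a list of dicts, best first, with "confidence" (0 to 1); they miss things now and then, are a little off and sometimes report something else, mostly with a low value. They report only what shows in the picture. A call takes as long as a camera call.
- models.masks_of(picture, query): "mask" (420x560 bool, what is visible of it) and "xy" ([column, row] in pixels, amid what is visible of it).
- models.tip_of(picture, query): "xy" ([column, row] in pixels: a listed point, or the origin of a listed thing).
The state is a dict: "time": time; "joint_positions": joint angles; "qvel": joint speeds; "joint_torque": joint torques, N m; "tool_pos": TCP position; "ee_rot": TCP orientation; "wrist_force": force on the tool from outside, world axes, zero at the start; "wrist_torque": the same for the moment, N m; "width": finger opening in m; "finger_force": force on a finger pad.
Only numpy, scipy, OpenCV 4.12 (cv2) and the standard library are available. Lean on these libraries where they do the work, as an engineer would, in place of code of your own. Each camera call takes 0.05 s, during which the arm holds its last target. There are 200 camera calls.

## Working session

There is one attempt and no reset: what is moved stays moved. The work goes in short steps, Python scripts to look and compute and a tool call to move; the robot and the scene stay as the last step left them, time stands still between calls to the robot, and variables do not carry over. Pictures are saved under pics/ and viewed, at most 10 in all, crops included, and the job is handed in when it is done.

Besides the shell and the picture viewer there is one more tool, called after "Request:" by a JSON object that holds its "name" and its "arguments", one argument or row to a line. step_arm: Moves the arm, as the interface text tells. Its arguments: {"type":"object","properties":{"commands":{"type":"array"}},"required":["commands"]}

```bash
mkdir -p pics
cat > h.py <<'E'
import numpy as np, cv2
from bench import robot, eyes, models
def ray(p,xy):
    u=cv2.undistortPoints(np.array([[xy]],float),p["camera_matrix"],np.array(p["D"],float))[0,0]
    d=np.array(p["rotation"])@np.array([u[0],-u[1],-1]); return np.array(p["eye"]),d/np.linalg.norm(d)
def atz(p,xy,z):
    e,d=ray(p,xy); return e+d*(z-e[2])/d[2]
def tri(a,xa,b,xb):
    A=np.zeros((3,3));v=np.zeros(3)
    for e,d in(ray(a,xa),ray(b,xb)):
        M=np.eye(3)-np.outer(d,d);A+=M;v+=M@e
    return np.linalg.solve(A,v)
def save(p,n): cv2.imwrite(f"pics/{n}.png",p["color"][:,:,::-1])
E
python3 - <<'E'
from h import *
np.set_printoptions(precision=4,suppress=True)
t=eyes.snapshot("top");s=eyes.snapshot("scene")
save(t,"t0");save(s,"s0")
print(t["eye"],s["eye"])
Z=dict(spectrometer=0,press_pivot=.158,press_side=.158,knob_centre=.185,sample_cap=.118,spare_cap=.1,vial=.1,tube_rack=0,flask=0,wash_bottle=0)
for q,z in Z.items():
    a=models.tip_of(t,q)[:1];b=models.tip_of(s,q)[:1]
    print(q,[(x["xy"],round(x["confidence"],2),atz(c,x["xy"],z)) for c,l in((t,a),(s,b)) for x in l], tri(t,a[0]["xy"],s,b[0]["xy"]) if a and b else "")
o=robot.get_obs();print(o)
E
```

```text
[ 0.3284 -0.0018  1.241 ] [ 0.9347 -0.7828  1.2251]Traceback (most recent call last):
  File "<stdin>", line 9, in <module>
  File "h.py", line 7, in atz
    e,d=ray(p,xy); return e+d*(z-e[2])/d[2]
                                       ~^^^
IndexError: invalid index to scalar variable.
```

View pics/t0.png

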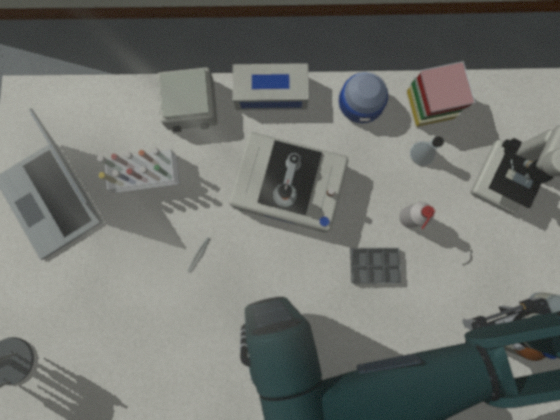

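View pics/s0.png

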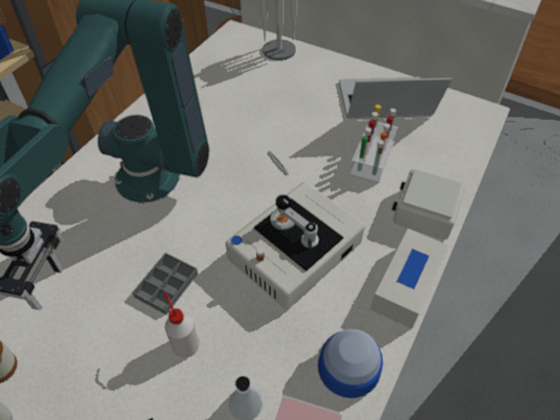

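The top view shows the spectrometer near (292,182), with the knob near (287,190) and the post near (293,160). The scene view shows the knob near (282,203) and the post near (310,237). The ray code tripped on the rotation format, so I'll check that.

```bash
cat > m.py <<'E'
from h import *
np.set_printoptions(precision=4,suppress=True)
t=eyes.snapshot("top");s=eyes.snapshot("scene")
print(t["rotation"],t["eye"],s["rotation"],t["camera_matrix"],t["D"])
Z=dict(spectrometer=0,press_pivot=.158,press_side=.158,knob_centre=.185,sample_cap=.118,spare_cap=.1,vial=.1,tube_rack=0,flask=0,wash_bottle=0)
for q,z in Z.items():
    a=models.tip_of(t,q)[:1];b=models.tip_of(s,q)[:1]
    print(q,[(x["xy"],round(x["confidence"],2),atz(c,x["xy"],z)) for c,l in((t,a),(s,b)) for x in l], tri(t,a[0]["xy"],s,b[0]["xy"]) if a and b else "")
print(robot.get_obs())
E
sed -i 's/np.array(p\["rotation"\])@/rot(p)@/; 2a from scipy.spatial.transform import Rotation as Ro\
def rot(p):\
    r=np.array(p["rotation"],float)\
    return r if r.shape==(3,3) else (Ro.from_euler("xyz",r) if r.size==3 else Ro.from_quat(r)).as_matrix()' h.py
python3 m.py
```

```text
[ 0.1287  0.0107 -1.5797] [ 0.3284 -0.0018  1.241 ] [0.6865 0.0017 0.5094] [[384.2873   0.     277.8812]
 [  0.     384.2873 206.9006]
 [  0.       0.       1.    ]] [0.0086 0.     0.     0.     0.    ]
spectrometer [([290.5, 184.4], 0.79, array([ 0.5631, -0.032 ,  0.    ])), ([294.5, 254.0], 0.75, array([ 0.5593, -0.0266,  0.    ]))] [ 0.5617 -0.0317  0.0081]
press_pivot [([295.8, 159.2], 0.97, array([ 0.6069, -0.0444,  0.158 ])), ([309.6, 229.7], 0.9, array([ 0.606 , -0.0376,  0.158 ]))] [ 0.6067 -0.0432  0.1643]
press_side [([290.4, 177.0], 0.58, array([ 0.5548, -0.0282,  0.158 ])), ([289.4, 219.3], 0.69, array([ 0.5436, -0.0328,  0.158 ]))] [ 0.5493 -0.0316  0.1621]
knob_centre [([288.0, 193.8], 0.61, array([ 0.5016, -0.0202,  0.185 ])), ([283.8, 204.8], 0.58, array([ 0.5173, -0.0161,  0.185 ]))] [ 0.5089 -0.0159  0.1778]
sample_cap [([244.8, 404.9], 0.63, array([ 0.6879, -0.4974,  0.118 ]))] 
spare_cap [([324.0, 220.6], 0.53, array([ 0.4336, -0.1278,  0.1   ])), ([310.6, 230.3], 0.48, array([0.5914, 0.0024, 0.1   ]))] [ 0.5185 -0.0788  0.1501]
vial [([329.7, 190.5], 0.49, array(
[... 373 characters left out ...]
.4091,  0.    ]))] [ 0.5687 -0.4354  0.2108]
wash_bottle [([408.7, 216.8], 0.96, array([ 0.4525, -0.4123,  0.    ])), ([184.9, 343.0], 0.86, array([ 0.445 , -0.4068,  0.    ]))] [ 0.4504 -0.4095  0.011 ]
{'time': 1.3, 'joint_positions': array([-1.3531,  0.0872,  1.3707,  0.    ,  1.6836, -0.1031]), 'qvel': array([ 0.0009, -0.0003,  0.0007, -0.0002, -0.    ,  0.0019]), 'joint_torque': array([ -0.0007, -34.0042, -30.2596,   0.0719,   0.0238,   0.    ]), 'tool_pos': array([ 0.1734, -0.5219,  0.4047]), 'ee_rot': array([ 3.1415, -0.    ,  0.3208]), 'wrist_force': array([0.6985, 0.3971, 0.6938]), 'wrist_torque': array([ 0.006 , -0.021 , -0.0206]), 'finger_force': 0.0, 'width': 0.09423499284522426}
```

```bash
cat >> h.py <<'E'
def proj(p,P):
    R=rot(p).T; q=(np.atleast_2d(P)-np.array(p["eye"]))@R.T
    q=q*[1,-1,-1]
    return cv2.projectPoints(q,np.zeros(3),np.zeros(3),p["camera_matrix"],np.array(p["D"],float))[0][:,0]
def circ(c,r,z,n=40):
    a=np.linspace(0,2*np.pi,n); return np.c_[c[0]+r*np.cos(a),c[1]+r*np.sin(a),np.full(n,z)]
def overlay(p,pts,cen,k,w,h):
    im=cv2.resize(p["color"][:,:,::-1],None,fx=k,fy=k,interpolation=cv2.INTER_CUBIC)
    for P,c in pts: cv2.polylines(im,[np.int32((proj(p,P)+.5)*k)],False,c,1)
    x,y=int(cen[0]*k-w/2),int(cen[1]*k-h/2); return im[y:y+h,x:x+w]
def model(px,py,yaw,arm=0,knz=.196):
    f=lambda x,y,z:[px+np.cos(yaw)*(x-.05)-np.sin(yaw)*y,py+np.sin(yaw)*(x-.05)+np.cos(yaw)*y,z]
    th=yaw+np.pi-arm; k=[px+.1*np.cos(th),py+.1*np.sin(th)]
    box=lambda a,b,z,x0=0:np.array([f(x0-a,-b,z),f(x0+a,-b,z),f(x0+a,b,z),f(x0-a,b,z),f(x0-a,-b,z)])
    return k,[(box(.12,.16,.1),(0,0,255)),(box(.1,.075,.11),(0,255,255)),(circ(k,.0205,knz),(0,255,0)),(circ((px,py),.014,.17),(255,0,255))]
E
python3 - <<'E'
from h import *
t=eyes.snapshot("top");s=eyes.snapshot("scene")
k,m=model(.607,-.0435,-.26)
print(k)
cv2.imwrite("pics/o1.png",np.hstack([overlay(t,m,(291,182),3,400,400),overlay(s,m,(295,235),2.8,400,400)]))
E
```

```text
[np.float64(0.5103610021865487), np.float64(-0.017791944810784496)]
```

View pics/o1.png

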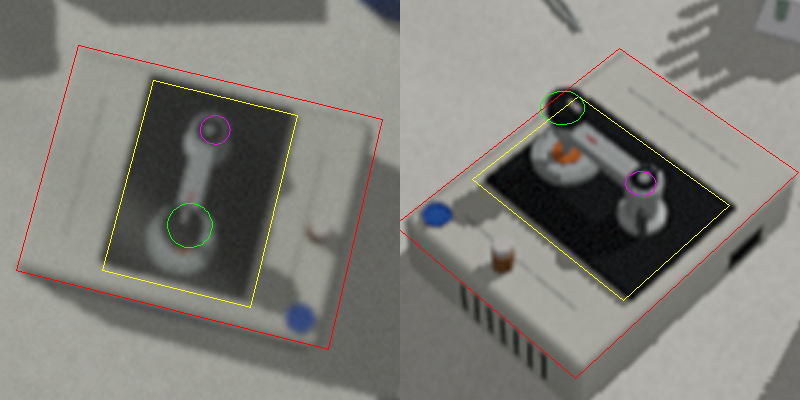

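The model overlay fits to a few mm, and contact will refine it. Next I raise the hand, close the fingers and go to a point left of the knob.

Request:
{"name": "step_arm", "arguments": {
  "commands": [
    [[0, 0, -25, 0, 0, 0, 0], [0, 0, -25, 0, 0, 0, 0], [39, -32, 0, 0, 0, 0, 0], [39, -32, 0, 0, 0, 0, 0], [39, -32, 0, 0, 0, 0, 0], [39, -32, 0, 0, 0, 0, 0], [39, -32, 0, 0, 0, 0, 0], [39, -32, 0, 0, 0, 0, 0], [39, -32, 0, 0, 0, 0, 0], [39, -32, 0, 0, 0, 0, 0], [39, -32, 0, 0, 0, 0, 0], [39, -32, 0, 0, 0, 0, 0], [39, -32, 0, 0, 0, 0, 0], [39, -32, 0, 0, 0, 0, 0], [39, -32, 0, 0, 0, 0, 0], [0, 0, 0, 0, 0, 0, 0]]
  ]
}}

```text
time: 3.4
tool_pos: [0.5244, 0.0352, 0.4538]
ee_rot: [-3.141, 0.001, 0.326]
wrist_force: [0.1, -0.1, -0.4]
width: 0.0006
finger_force: 0.0
```

Request:
{"name": "step_arm", "arguments": {
  "commands": [
    [[0, 0, 37, 0, 0, 0, 0], [0, 0, 37, 0, 0, 0, 0], [0, 0, 0, 0, 0, 0, 0], [-5, 8, 0, 0, 0, 0, 0], [0, 0, 0, 0, 0, 0, 0]]
  ]
}}

```text
time: 4.03
tool_pos: [0.5213, 0.0226, 0.3831]
ee_rot: [3.14, -0.004, 0.319]
wrist_force: [-0.0, 0.1, 0.1]
width: 0.0002
finger_force: 0.1
```

Run:
```python
from h import *
t=eyes.snapshot("top");s=eyes.snapshot("scene")
print(robot.get_obs()["tool_pos"],robot.get_obs()["joint_positions"])
k,m=model(.607,-.0435,-.26)
p=robot.get_obs()["tool_pos"]; m.append((circ(p,.008,p[2]-.199),(255,255,0)))
cv2.imwrite("pics/o2.png",np.hstack([overlay(t,m,(291,182),4,400,400),overlay(s,m,(290,215),5,400,400)]))
```

```text
[0.52131909 0.02302159 0.38263803] [-6.44474607e-02  2.86206078e-02  1.47583166e+00 -3.42508465e-04
  1.63364804e+00  1.18633577e+00]
```

View pics/o2.png

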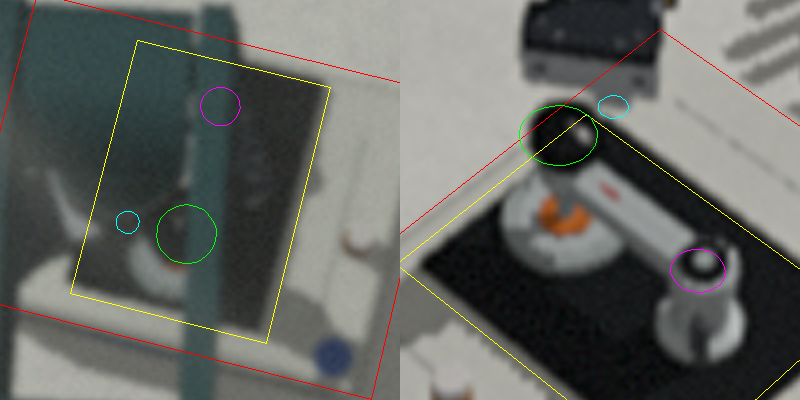

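The scene view shows the knob at crop pixel (560,133), matching the model circle, and the fingertip beside it on the left at about (612,105). Now I approach it gently.

Request:
{"name": "step_arm", "arguments": {
  "commands": [
    [[0, 0, 3, 0, 0, 0, 0], [-1.1, 1.7, 0, 0, 0, 0, 0], [-1.1, 1.7, 0, 0, 0, 0, 0], [-0.5, 0.8, 0, 0, 0, 0, 0], [0, 0, 0, 0, 0, 0, 0]]
  ]
}}

```text
time: 4.75
tool_pos: [0.5204, 0.0208, 0.3781]
ee_rot: [-3.136, -0.005, 0.323]
wrist_force: [2.6, 9.0, 1.1]
width: 0.0008
finger_force: 3.7
```

Request:
{"name": "step_arm", "arguments": {
  "commands": [
    [[-0.5, 0.8, 0, 0, 0, 0, 0], [0, 0, 0, 0, 0, 0, 0]]
  ]
}}

```text
time: 5.0
tool_pos: [0.5203, 0.0203, 0.3781]
ee_rot: [-3.135, -0.006, 0.324]
wrist_force: [2.8, 10.7, 0.3]
width: 0.0005
finger_force: 4.4
```

Request:
{"name": "step_arm", "arguments": {
  "commands": [
    [[-0.5, 0.8, 0, 0, 0, 0, 0], [0, 0, 0, 0, 0, 0, 0]]
  ]
}}

```text
time: 5.25
tool_pos: [0.5201, 0.0199, 0.3782]
ee_rot: [-3.134, -0.007, 0.324]
wrist_force: [3.9, 12.2, 0.3]
width: 0.0002
finger_force: 5.1
```

Request:
{"name": "step_arm", "arguments": {
  "commands": [
    [[-0.5, 0.8, 0, 0, 0, 0, 0], [0, 0, 0, 0, 0, 0, 0]]
  ]
}}

```text
time: 5.5
tool_pos: [0.52, 0.0194, 0.3782]
ee_rot: [-3.132, -0.008, 0.325]
wrist_force: [4.3, 13.8, 0.5]
width: 0.0006
finger_force: 5.8
```

Contact is compliant, about 1.6 N per mm. I'll try a 90° orbiting stroke.

Request:
{"name": "step_arm", "arguments": {
  "commands": [
    [[-5.1, -2.7, 0, 0, 0, -0.1745, 0], [-5.1, -2.7, 0, 0, 0, -0.1745, 0], [-5.1, -2.7, 0, 0, 0, -0.1745, 0], [-5.1, -2.7, 0, 0, 0, -0.1745, 0]]
  ]
}}

```text
time: 6.0
tool_pos: [0.4958, 0.0172, 0.378]
ee_rot: [-3.134, -0.008, 1.029]
wrist_force: [-4.8, 11.6, 4.6]
width: 0.0005
finger_force: 4.9
```

Request:
{"name": "step_arm", "arguments": {
  "commands": [
    [[-5.1, -2.7, 0, 0, 0, -0.1745, 0], [-5.1, -2.7, 0, 0, 0, -0.1745, 0], [-5.1, -2.7, 0, 0, 0, -0.1745, 0], [-5.1, -2.7, 0, 0, 0, -0.1745, 0], [-5.1, -2.7, 0, 0, 0, -0.1745, 0]]
  ]
}}

```text
time: 6.62
tool_pos: [0.4782, -0.0073, 0.3774]
ee_rot: [-3.14, -0.002, 1.898]
wrist_force: [-1.2, 1.9, 1.0]
width: 0.0006
finger_force: 1.4
```

Run:
```python
from h import *
s=eyes.snapshot("scene")
k,m=model(.607,-.0435,-.26)
cv2.imwrite("pics/o3.png",overlay(s,[],(288,210),8,600,600))
```

```text
(no output)
```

View pics/o3.png

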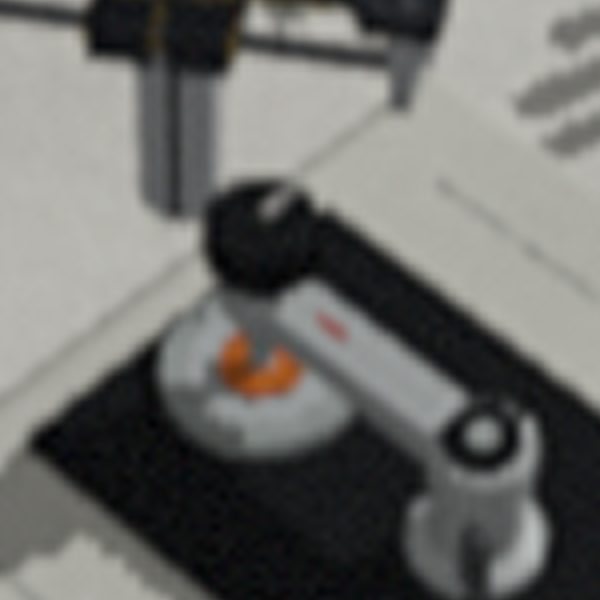

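The scene crop shows the index mark turned by about 80° (from the red line to the upper right, tip near (285,195)), so the rolling works. Next I finish the stroke, retract and orbit back.

Request:
{"name": "step_arm", "arguments": {
  "commands": [
    [[-1.9, 2.9, 0, 0, 0, 0, 0], [-4.8, -2.5, 0, 0, 0, -0.1745, 0], [-4.8, -2.5, 0, 0, 0, -0.1745, 0], [-4.8, -2.5, 0, 0, 0, -0.1745, 0], [-4.8, -2.5, 0, 0, 0, -0.1745, 0]]
  ]
}}

```text
time: 7.3
tool_pos: [0.4839, -0.03, 0.3776]
ee_rot: [-3.14, -0.002, 2.592]
wrist_force: [-2.6, 1.3, 1.0]
width: 0.0002
finger_force: 2.0
```

Request:
{"name": "step_arm", "arguments": {
  "commands": [
    [[7, -10.5, 0, 0, 0, 0, 0], [6.4, 5.05, 0, 0, 0, 0.1815, 0], [6.4, 5.05, 0, 0, 0, 0.1815, 0], [6.4, 5.05, 0, 0, 0, 0.1815, 0], [6.4, 5.05, 0, 0, 0, 0.1815, 0], [6.4, 5.05, 0, 0, 0, 0.1815, 0], [6.4, 5.05, 0, 0, 0, 0.1815, 0], [6.4, 5.05, 0, 0, 0, 0.1815, 0], [6.4, 5.05, 0, 0, 0, 0.1815, 0], [6.4, 5.05, 0, 0, 0, 0.1815, 0], [6.4, 5.05, 0, 0, 0, 0.1815, 0], [6.4, 5.05, 0, 0, 0, 0.1815, 0], [6.4, 5.05, 0, 0, 0, 0.1815, 0], [6.4, 5.05, 0, 0, 0, 0.1815, 0], [6.4, 5.05, 0, 0, 0, 0.1815, 0], [6.4, 5.05, 0, 0, 0, 0.1815, 0], [6.4, 5.05, 0, 0, 0, 0.1815, 0], [6.4, 5.05, 0, 0, 0, 0.1815, 0], [0, 0, 0, 0, 0, 0, 0]]
  ]
}}

```text
time: 9.68
tool_pos: [0.553, 0.005, 0.3776]
ee_rot: [3.141, -0.0, -0.499]
wrist_force: [1.1, 1.2, -0.2]
width: 0.0007
finger_force: 0.0
```

```bash
cat >> h.py <<'E'
def mark(s,c,z):
    # bright-mark angle on the knob top, relative to spectrometer x (local)
    n=200;w=.03;g=np.linspace(-w,w,n);X,Y=np.meshgrid(g,g)
    P=np.c_[c[0]+X.ravel(),c[1]+Y.ravel(),np.full(n*n,z)]
    q=proj(s,P).astype(np.float32).reshape(n,n,2)
    G=cv2.remap(cv2.cvtColor(s["color"],cv2.COLOR_RGB2GRAY),q[...,0],q[...,1],cv2.INTER_LINEAR).astype(float)
    R=np.hypot(X,Y); dark=(G<70)&(R<.026); d=[X[dark].mean(),Y[dark].mean()]
    inn=np.hypot(X,Y)<.0165
    W=np.where(inn,np.clip(G-np.percentile(G[inn],60)-15,0,None),0)
    m=np.array([(W*X).sum(),(W*Y).sum()])/max(W.sum(),1e-9)
    return np.array(d)+c,m,np.degrees(np.arctan2(m[1],m[0])+.26),G
E
python3 - <<'E'
from h import *
s=eyes.snapshot("scene")
d,m,a,G=mark(s,np.array([.5125,-.015]),.1975)
print(d,m,a)
print(robot.get_obs()["tool_pos"],robot.get_obs()["ee_rot"])
cv2.imwrite("pics/o4.png",np.hstack([cv2.resize(G[::-1].astype(np.uint8),(400,400)),cv2.cvtColor(overlay(s,[],(285,205),7,400,400),cv2.COLOR_BGR2GRAY)]))
E
```

```text
[ 0.51840868 -0.01704265] [-0.00744463  0.00545555] 158.6623374371506
[0.55291937 0.0052921  0.3776311 ] [ 3.14132421e+00 -1.58233803e-04 -4.96512077e-01]
```

View pics/o4.png

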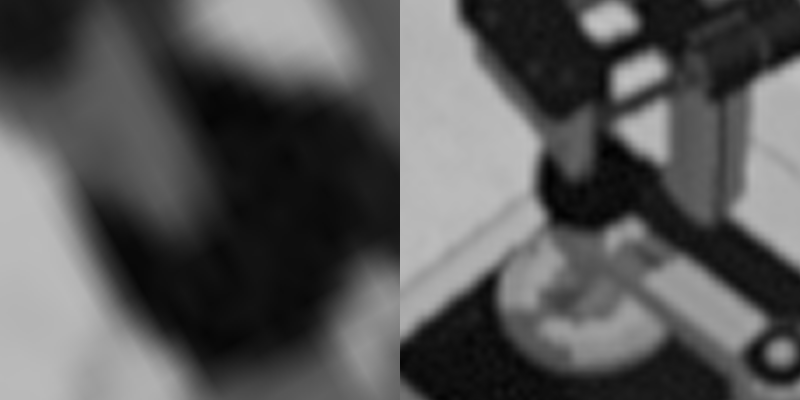

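The crop shows the gripper hiding the index mark from this side, and the finger stands between knob and post as planned. Now a full stroke of 170°.

Request:
{"name": "step_arm", "arguments": {
  "commands": [
    [[-4.2, 6.3, 0, 0, 0, 0, 0], [-4.0, 6.3, 0, 0, 0, 0, 0], [-4.6, -2.45, 0, 0, 0, -0.1745, 0], [-4.6, -2.45, 0, 0, 0, -0.1745, 0], [-4.6, -2.45, 0, 0, 0, -0.1745, 0], [-4.6, -2.45, 0, 0, 0, -0.1745, 0], [-4.6, -2.45, 0, 0, 0, -0.1745, 0], [-4.6, -2.45, 0, 0, 0, -0.1745, 0], [-4.6, -2.45, 0, 0, 0, -0.1745, 0], [-4.6, -2.45, 0, 0, 0, -0.1745, 0], [-4.6, -2.45, 0, 0, 0, -0.1745, 0]]
  ]
}}

```text
time: 11.1
tool_pos: [0.4986, 0.0155, 0.379]
ee_rot: [-3.135, -0.016, 1.087]
wrist_force: [-3.0, 18.2, 6.0]
width: 0.0001
finger_force: 10.6
```

Request:
{"name": "step_arm", "arguments": {
  "commands": [
    [[-4.6, -2.45, 0, 0, 0, -0.1745, 0], [-4.6, -2.45, 0, 0, 0, -0.1745, 0], [-4.6, -2.45, 0, 0, 0, -0.1745, 0], [-4.6, -2.45, 0, 0, 0, -0.1745, 0], [-4.6, -2.45, 0, 0, 0, -0.1745, 0], [-4.6, -2.45, 0, 0, 0, -0.1745, 0], [-4.6, -2.45, 0, 0, 0, -0.1745, 0], [-4.6, -2.45, 0, 0, 0, -0.1745, 0]]
  ]
}}

```text
time: 12.1
tool_pos: [0.4827, -0.0256, 0.3785]
ee_rot: [-3.136, -0.005, 2.476]
wrist_force: [-8.1, -0.7, 6.0]
width: 0.0005
finger_force: 5.3
```

Run:
```python
from h import *
s=eyes.snapshot("scene")
d,m,a,G=mark(s,np.array([.513,-.015]),.199)
print(d,m,a)
cv2.imwrite("pics/o5.png",np.hstack([cv2.resize(G[::-1].astype(np.uint8),(400,400)),cv2.cvtColor(overlay(s,[],(285,205),7,400,400),cv2.COLOR_BGR2GRAY)]))
```

```text
[ 0.51624682 -0.01695171] [ 0.00302858 -0.00059617] 3.760662410269344
```

View pics/o5.png

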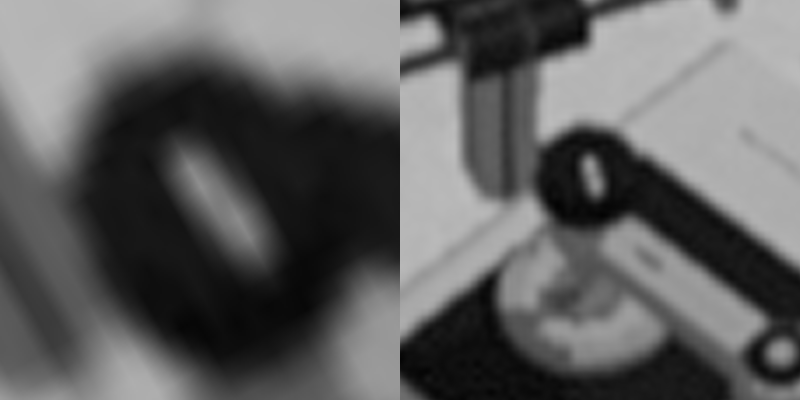

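The rectified view shows the mark running from the knob centre (about (205,190)) to the lower right, so the total is roughly 300°, in line with the orbits made. Now back, and the next stroke.

Request:
{"name": "step_arm", "arguments": {
  "commands": [
    [[8.2, -12.6, 0, 0, 0, 0, 0], [6.2, 4.85, 0, 0, 0, 0.1745, 0], [6.2, 4.85, 0, 0, 0, 0.1745, 0], [6.2, 4.85, 0, 0, 0, 0.1745, 0], [6.2, 4.85, 0, 0, 0, 0.1745, 0], [6.2, 4.85, 0, 0, 0, 0.1745, 0], [6.2, 4.85, 0, 0, 0, 0.1745, 0], [6.2, 4.85, 0, 0, 0, 0.1745, 0], [6.2, 4.85, 0, 0, 0, 0.1745, 0], [6.2, 4.85, 0, 0, 0, 0.1745, 0], [6.2, 4.85, 0, 0, 0, 0.1745, 0], [6.2, 4.85, 0, 0, 0, 0.1745, 0], [6.2, 4.85, 0, 0, 0, 0.1745, 0], [6.2, 4.85, 0, 0, 0, 0.1745, 0], [6.2, 4.85, 0, 0, 0, 0.1745, 0], [6.2, 4.85, 0, 0, 0, 0.1745, 0], [6.2, 4.85, 0, 0, 0, 0.1745, 0], [6.2, 4.85, 0, 0, 0, 0.1745, 0], [0, 0, 0, 0, 0, 0, 0]]
  ]
}}

```text
time: 14.52
tool_pos: [0.5531, 0.0054, 0.3776]
ee_rot: [-3.142, -0.0, -0.495]
wrist_force: [-0.3, 0.5, -0.3]
width: 0.0005
finger_force: 0.0
```

Request:
{"name": "step_arm", "arguments": {
  "commands": [
    [[-4.2, 6.3, 0, 0, 0, 0, 0], [-4.0, 6.3, 0, 0, 0, 0, 0], [-4.6, -2.45, 0, 0, 0, -0.1745, 0], [-4.6, -2.45, 0, 0, 0, -0.1745, 0], [-4.6, -2.45, 0, 0, 0, -0.1745, 0], [-4.6, -2.45, 0, 0, 0, -0.1745, 0], [-4.6, -2.45, 0, 0, 0, -0.1745, 0], [-4.6, -2.45, 0, 0, 0, -0.1745, 0], [-4.6, -2.45, 0, 0, 0, -0.1745, 0], [-4.6, -2.45, 0, 0, 0, -0.1745, 0], [-4.6, -2.45, 0, 0, 0, -0.1745, 0], [-4.6, -2.45, 0, 0, 0, -0.1745, 0], [-4.6, -2.45, 0, 0, 0, -0.1745, 0], [-4.6, -2.45, 0, 0, 0, -0.1745, 0], [-4.6, -2.45, 0, 0, 0, -0.1745, 0], [-4.6, -2.45, 0, 0, 0, -0.1745, 0], [-4.6, -2.45, 0, 0, 0, -0.1745, 0], [-4.6, -2.45, 0, 0, 0, -0.1745, 0], [-4.6, -2.45, 0, 0, 0, -0.1745, 0]]
  ]
}}

```text
time: 16.9
tool_pos: [0.4828, -0.0255, 0.3782]
ee_rot: [-3.135, -0.006, 2.477]
wrist_force: [-9.7, -2.0, 6.6]
width: 0.0004
finger_force: 5.5
```

```bash
cat >> h.py <<'E'
def mark2(s,c0,z):
    # best radial bright segment on dark disc: search centre and world angle
    g=cv2.GaussianBlur(cv2.cvtColor(s["color"],cv2.COLOR_RGB2GRAY).astype(np.float32),(0,0),.5)
    def samp(c,r,a):
        P=np.c_[c[0]+r*np.cos(a),c[1]+r*np.sin(a),np.full(len(r),z)]
        q=proj(s,P).astype(np.float32); return cv2.remap(g,q[:,:1],q[:,1:],cv2.INTER_LINEAR)[:,0]
    r=np.linspace(.004,.015,8);best=[]
    A=np.radians(np.arange(0,360,5))
    for dx in np.arange(-4,4.1,2):
        for dy in np.arange(-4,4.1,2):
            c=[c0[0]+dx/1e3,c0[1]+dy/1e3]
            v=np.array([samp(c,r,np.full(8,a)).mean() for a in A])
            i=v.argmax(); o=v[(i+36)%72]
            best.append((v[i]-o,np.degrees(A[i]),dx,dy))
    best.sort(reverse=True)
    return [(round(b[0],1),round((b[1]+15)%360),b[2],b[3]) for b in best[:4]]
E
python3 - <<'E'
from h import *
s=eyes.snapshot("scene")
for z in(.198,.201):print(mark2(s,(.512,-.016),z))
d,m,a,G=mark(s,np.array([.513,-.015]),.2)
cv2.imwrite("pics/o6.png",np.hstack([cv2.resize(G[::-1].astype(np.uint8),(400,400)),cv2.cvtColor(overlay(s,[],(285,205),7,400,400),cv2.COLOR_BGR2GRAY)]))
E
```

```text
[(np.float32(87.7), 140, np.float64(-4.0), np.float64(4.0)), (np.float32(87.5), 145, np.float64(-2.0), np.float64(4.0)), (np.float32(84.8), 150, np.float64(0.0), np.float64(4.0)), (np.float32(80.2), 130, np.float64(-2.0), np.float64(2.0))]
[(np.float32(96.1), 140, np.float64(-4.0), np.float64(4.0)), (np.float32(95.2), 155, np.float64(0.0), np.float64(4.0)), (np.float32(94.7), 150, np.float64(-2.0), np.float64(4.0)), (np.float32(89.7), 135, np.float64(-4.0), np.float64(2.0))]
```

View pics/o6.png

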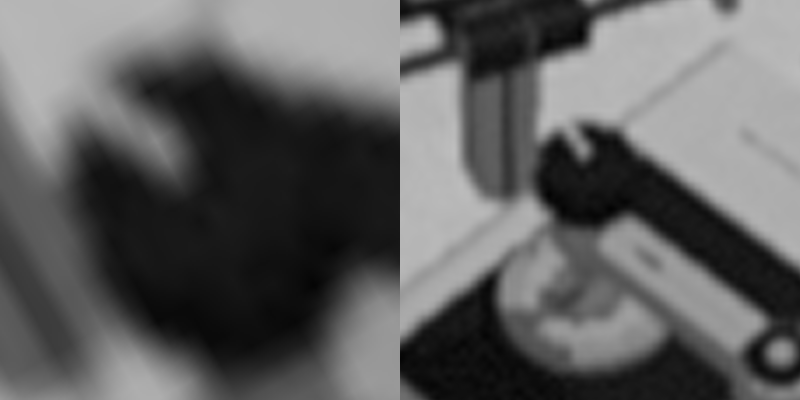

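The index mark is clear, now pointing to the upper left (local about 145°), so the total is about 505°. The strokes repeat at about 183°, so one slightly longer stroke should reach about 700–710°.

Request:
{"name": "step_arm", "arguments": {
  "commands": [
    [[8.2, -12.6, 0, 0, 0, 0, 0], [6.2, 4.85, 0, 0, 0, 0.1745, 0], [6.2, 4.85, 0, 0, 0, 0.1745, 0], [6.2, 4.85, 0, 0, 0, 0.1745, 0], [6.2, 4.85, 0, 0, 0, 0.1745, 0], [6.2, 4.85, 0, 0, 0, 0.1745, 0], [6.2, 4.85, 0, 0, 0, 0.1745, 0], [6.2, 4.85, 0, 0, 0, 0.1745, 0], [6.2, 4.85, 0, 0, 0, 0.1745, 0], [6.2, 4.85, 0, 0, 0, 0.1745, 0], [6.2, 4.85, 0, 0, 0, 0.1745, 0], [6.2, 4.85, 0, 0, 0, 0.1745, 0], [6.2, 4.85, 0, 0, 0, 0.1745, 0], [6.2, 4.85, 0, 0, 0, 0.1745, 0], [6.2, 4.85, 0, 0, 0, 0.1745, 0], [6.2, 4.85, 0, 0, 0, 0.1745, 0], [6.2, 4.85, 0, 0, 0, 0.1745, 0], [6.2, 4.85, 0, 0, 0, 0.1745, 0], [6.2, 4.85, 0, 0, 0, 0.1745, 0], [0, 0, 0, 0, 0, 0, 0]]
  ]
}}

```text
time: 19.45
tool_pos: [0.5566, -0.0017, 0.3776]
ee_rot: [-3.141, -0.0, -0.669]
wrist_force: [-0.2, 0.6, -0.3]
width: 0.0003
finger_force: 0.0
```

Request:
{"name": "step_arm", "arguments": {
  "commands": [
    [[-4.2, 6.3, 0, 0, 0, 0, 0], [-4.0, 6.3, 0, 0, 0, 0, 0], [-4.6, -2.45, 0, 0, 0, -0.1745, 0], [-4.6, -2.45, 0, 0, 0, -0.1745, 0], [-4.6, -2.45, 0, 0, 0, -0.1745, 0], [-4.6, -2.45, 0, 0, 0, -0.1745, 0], [-4.6, -2.45, 0, 0, 0, -0.1745, 0], [-4.6, -2.45, 0, 0, 0, -0.1745, 0], [-4.6, -2.45, 0, 0, 0, -0.1745, 0], [-4.6, -2.45, 0, 0, 0, -0.1745, 0], [-4.6, -2.45, 0, 0, 0, -0.1745, 0], [-4.6, -2.45, 0, 0, 0, -0.1745, 0], [-4.6, -2.45, 0, 0, 0, -0.1745, 0], [-4.6, -2.45, 0, 0, 0, -0.1745, 0], [-4.6, -2.45, 0, 0, 0, -0.1745, 0], [-4.6, -2.45, 0, 0, 0, -0.1745, 0], [-4.6, -2.45, 0, 0, 0, -0.1745, 0], [-4.6, -2.45, 0, 0, 0, -0.1745, 0], [-4.6, -2.45, 0, 0, 0, -0.1745, 0], [-4.6, -2.45, 0, 0, 0, -0.1745, 0]]
  ]
}}

```text
time: 21.95
tool_pos: [0.4831, -0.0252, 0.3784]
ee_rot: [-3.135, -0.006, 2.477]
wrist_force: [-10.8, -2.6, 6.5]
width: 0.0004
finger_force: 6.3
```

Request:
{"name": "step_arm", "arguments": {
  "commands": [
    [[8.2, -12.6, 0, 0, 0, 0, 0], [0, 0, -25, 0, 0, 0, 0], [0, 0, -25, 0, 0, 0, 0], [0, 0, 0, 0, 0, 0, 0]]
  ]
}}

```text
time: 22.45
tool_pos: [0.4715, -0.0297, 0.4299]
ee_rot: [3.139, 0.005, 2.47]
wrist_force: [0.4, 0.7, 0.6]
width: 0.0007
finger_force: 0.0
```

Run:
```python
from h import *
s=eyes.snapshot("scene");o=robot.get_obs();print(o["tool_pos"],o["ee_rot"],o["joint_positions"])
for z in(.200,):print(mark2(s,(.512,-.016),z))
d,m,a,G=mark(s,np.array([.513,-.015]),.2)
cv2.imwrite("pics/o7.png",np.hstack([cv2.resize(G[::-1].astype(np.uint8),(400,400)),cv2.cvtColor(overlay(s,model(.607,-.0435,-.26,0,.2)[1][2:],(290,215),7,400,400),cv2.COLOR_BGR2GRAY)]))
```

```text
[ 0.47142189 -0.02969923  0.4281771 ] [3.14046389e+00 1.96078861e-03 2.46981403e+00] [-1.83054025e-01 -9.10764760e-02  1.50254179e+00  7.69801476e-05
  1.72786614e+00 -1.08206070e+00]
[(np.float32(75.5), 30, np.float64(0.0), np.float64(4.0)), (np.float32(73.6), 40, np.float64(0.0), np.float64(2.0)), (np.float32(73.3), 30, np.float64(-2.0), np.float64(4.0)), (np.float32(70.2), 45, np.float64(2.0), np.float64(2.0))]
```

View pics/o7.png

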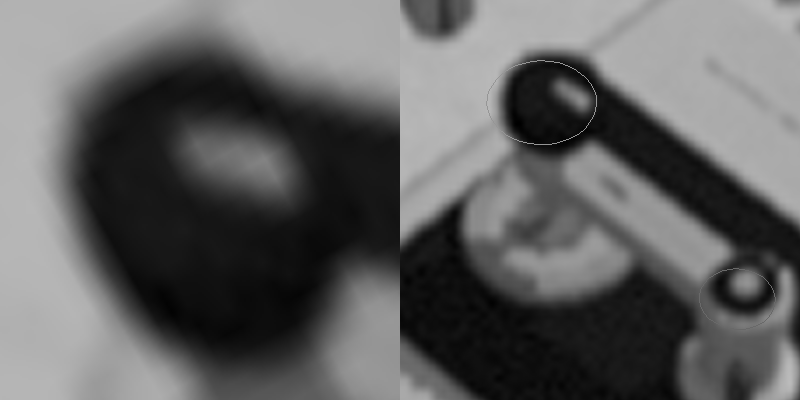

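The mark is parallel to the arm again, pointing to the post, so the knob is about two full turns loose. The arm is still over the cap. Now the hand goes to the arm's right side.

Request:
{"name": "step_arm", "arguments": {
  "commands": [
    [[0, 0, 0, 0, 0, -0.137, 0], [0, 0, 0, 0, 0, -0.137, 0], [0, 0, 0, 0, 0, -0.137, 0], [-39, -5.5, 0, 0, 0, 0, 0], [-39, -5.5, 0, 0, 0, 0, 0], [0, 0, 0, 0, 0, 0, 0], [0, 0, 25, 0, 0, 0, 0], [0, 0, 25, 0, 0, 0, 0], [0, 0, 25, 0, 0, 0, 0], [0, 0, 0, 0, 0, 0, 0]]
  ]
}}

```text
time: 23.75
tool_pos: [0.5429, -0.0599, 0.3494]
ee_rot: [-3.141, -0.007, 2.881]
wrist_force: [-1.1, -0.3, -0.1]
width: 0.0007
finger_force: 0.0
```

Request:
{"name": "step_arm", "arguments": {
  "commands": [
    [[0, 5, -3, 0, 0, 0, 0], [0, 5, 0, 0, 0, 0, 0], [0, 5, 0, 0, 0, 0, 0], [2.4, 9.6, 0, 0, 0, 0.16, 0], [2.4, 9.6, 0, 0, 0, 0.16, 0]]
  ]
}}

```text
time: 24.38
tool_pos: [0.5495, -0.0279, 0.3567]
ee_rot: [-3.134, 0.002, 2.554]
wrist_force: [-4.9, -6.9, 3.4]
width: 0.0006
finger_force: 4.3
```

Request:
{"name": "step_arm", "arguments": {
  "commands": [
    [[2.4, 9.6, 0, 0, 0, 0.16, 0], [2.4, 9.6, 0, 0, 0, 0.16, 0], [2.4, 9.6, 0, 0, 0, 0.16, 0], [2.4, 9.6, 0, 0, 0, 0.16, 0]]
  ]
}}

```text
time: 24.88
tool_pos: [0.5698, 0.0061, 0.3566]
ee_rot: [-3.134, 0.0, 1.915]
wrist_force: [-9.1, -2.7, 5.9]
width: 0.0005
finger_force: 5.4
```

Request:
{"name": "step_arm", "arguments": {
  "commands": [
    [[2.4, 9.6, 0, 0, 0, 0.16, 0], [2.4, 9.6, 0, 0, 0, 0.16, 0], [2.4, 9.6, 0, 0, 0, 0.16, 0], [2.4, 9.6, 0, 0, 0, 0.16, 0], [0, 0, 0, 0, 0, 0, 0], [0, 0, 0, 0, 0, 0, 0]]
  ]
}}

```text
time: 25.62
tool_pos: [0.6052, 0.0204, 0.3566]
ee_rot: [-3.131, 0.003, 1.282]
wrist_force: [-14.2, -0.4, 8.3]
width: 0.0001
finger_force: 7.4
```

The arm is at its end stop. Back off and lift clear, then check.

Request:
{"name": "step_arm", "arguments": {
  "commands": [
    [[0, -10, 0, 0, 0, 0, 0], [0, -15, 0, 0, 0, 0, 0], [0, 0, -40, 0, 0, 0, 0], [0, 0, -40, 0, 0, 0, 0], [0, -50, 0, 0, 0, 0, 0], [0, -50, 0, 0, 0, 0, 0], [0, -50, 0, 0, 0, 0, 0], [0, -50, 0, 0, 0, 0, 0], [0, 0, 0, 0, 0, 0, 0], [0, 0, 0, 0, 0, 0, 0]]
  ]
}}

```text
time: 26.88
tool_pos: [0.3922, 0.0842, 0.4359]
ee_rot: [3.14, -0.0, 1.282]
wrist_force: [-0.8, 0.6, -0.6]
width: 0.0005
finger_force: 0.0
```

Run:
```python
from h import *
s=eyes.snapshot("scene");t=eyes.snapshot("top");o=robot.get_obs();print(o["tool_pos"],o["wrist_force"],o["qvel"])
b=models.tip_of(s,"sample_cap")[:1];print(b and (b,atz(s,b[0]["xy"],.118)))
m=model(.609,-.0405,-.26,1.6,.2)[1][2:]
cv2.imwrite("pics/o8.png",np.hstack([overlay(s,m,(305,205),6,500,500),overlay(t,[],(288,180),4,300,500)]))
```

```text
[0.39304924 0.08394297 0.43553752] [-0.20515703  0.37326642 -0.36511538] [-0.0057402   0.01515858 -0.00403446  0.00099705  0.00570057  0.00057089]
([{'xy': [284.1, 219.8], 'confidence': 0.43}], array([ 0.51708315, -0.0133048 ,  0.118     ]))
```

View pics/o8.png

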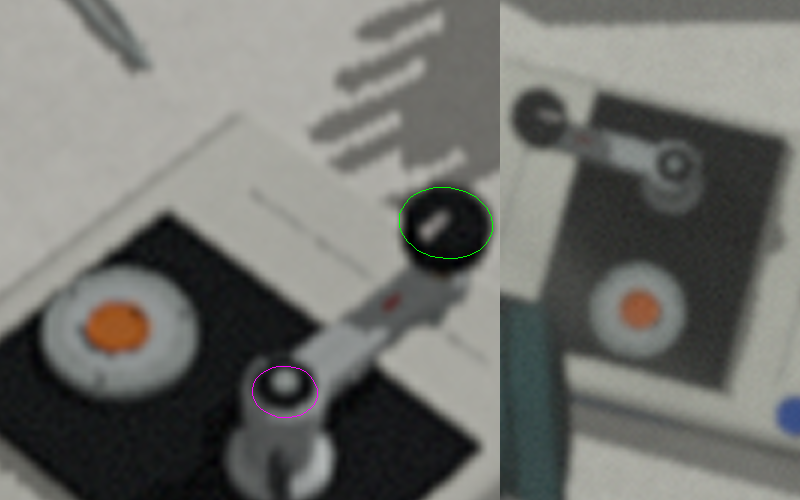

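The arm points fully left with the knob at (445,222) and its mark towards the red line. The orange cap is centred on the plate at (118,326), and the hand is clear. I'm handing in.

```bash
python3 -c "
from bench import robot
print(robot.close_job())"
```

```text
the job is handed in; nothing more can be done
None
```

I rolled the knob about two full turns loose, judging by its index mark, then pushed the press arm fully aside to the left. The orange cap lies open at its place, the hand is clear and the job is handed in; the hand-in call returned no verdict.

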